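Open the wheel-bolt case and give the bolts a shot of protective spray

TASK

Push in the orange release button of the blue wheel-bolt case so that its sprung lid pops up, then take the lid with the fingers, hold it still for a moment, and ease it gently over backwards, without letting it fall or slam against its stops, until it leans open against them by itself. Only when the lid is open, press the red cap of the spray can beside the case all the way down and let it spring back up, so that the bolts get a shot of rust protection. Leave the lid open, touch nothing at the end, and do not shift the carton, bolt tray and hub that stand around.

Things in the scene. Friction and masses are not known exactly. Their poses are not given: they have to be found in the camera images.
- case: Blue steel case, 130 mm deep (x), 240 mm wide (y), 75 mm high without the lid, fixed to the bench. Origin: centre of its underside. x points from its front (nose and button) to its back (hinge), z up. Inside, ten steel bolt heads in black foam, none above 67 mm. On its front is a black nose, 90 mm wide, whose face, sloping 33 degrees, carries the orange button.
- guard_bar (a point): Middle of a bare steel guard bar, 8 mm thick, that crosses above the button along the case's y, at x = -100 mm, z = 104 mm of the case, from y = -68 to +68 mm, with end legs to the case's front wall. It bars the way straight down to the button: reach in under it from the front with the tool leaning 33 degrees, fingers pointing down and towards the case. Axes as the case.
- release_top (a point): Centre of the top face of the orange round release button, 26 mm across, standing 10 mm proud of the sloping nose face. Its z axis is the button's axis, pointing out of the face, 33 degrees from vertical towards the front (-x) of the case; its y axis is the case's y. Press along -z of this frame.
- release (a joint): Button travel in m: 0 out, 0.006 fully in. Sprung, about 2 N to start, 5 N fully in. It draws a steel catch (front edge of the lid, centre, 30 mm wide, top at 92 mm) off the lid, which comes free at about 0.0037 and pops up by itself within half a second, clear of a tool that presses along the button's axis. The button springs back out.
- lid (a joint): Angle of the lid in rad: 0 shut, grows as its front edge rises. A sprung lifter throws it up to about 0.96, where it rests after rocking briefly; from there it moves freely by hand (0.2 kg). Beyond about 1.5 it tips over backwards by its own weight on to stops at 1.78, where it stays; let go before that, it falls back on to the lifter. Axis: case y.
- lid_edge (a point): Middle of the lid's free front edge, at mid thickness. The lid is a flat plate 12 mm thick, 240 mm wide (y), 130 mm from hinge to edge. The frame turns with the lid: x points from the free edge to the hinge, z out of the lid's upper face, y along the edge (and along the hinge).
- lid_hinge (a point): Point on the lid's hinge axis (middle of its width), on the plane of the lid's underside: at x = 65 mm, y = 0, z = 75 mm of the case. Frame turns with the lid, as lid_edge.
- can: Yellow and white spray can, 66 mm across, standing upright in a dark clamp stand with a 90 x 90 x 20 mm foot, fixed to the bench. Origin: centre of the foot's underside. Its nozzle points to its +y, into the case. Clamp ring 74 mm across; nothing of the stand is higher than 145 mm.
- cap_top (a point): Centre of the flat top of the can's red spray cap, 34 mm across and 20 mm high, 202 mm above the bench when up. z up.
- cap (a joint): Travel of the spray cap in m: 0 up, 0.006 fully down. Sprung, about 3 N to start and 7 N fully down.
- carton: Loose red and white carton, 130 x 100 x 60 mm high, 0.9 kg. Bystander. Origin: centre of its underside.
- bolt_tray: Loose open cardboard tray with cells holding bolts, 140 x 110 x 55 mm high, 0.9 kg. Bystander. Origin: centre of its underside.
- hub: Loose aluminium wheel hub, flange 130 mm across, 55 mm high, 0.9 kg. Bystander. Origin: centre of its underside.
Not all that is in view belongs to the job. Of the things that look like the can, take the one that is farthest to the robot's right at the start.

How it is judged (in metres and radians):
On the way, in this order (a step that is already met when the one before it is completed fails the run):
1. the button is pressed and the lid pops up (beyond 0.7 rad) (value of joint lid above 0.7 rad), for 0.1 s.
2. the fingers are on the lid and it is held still (slower than 0.2 rad/s, between 0.6 and 1.5 rad) (velocity of joint lid between -0.2 and 0.2 rad/s and contact force between the fingers and lid above 0.5 N and value of joint lid between 0.6 and 1.5 rad), for 0.3 s.
3. the lid is laid back against its stops (beyond 1.72 rad) (value of joint lid above 1.72 rad), for 0.2 s.
4. the spray cap is pressed down (at least 4.5 of its 6 mm) (value of joint cap above 0.0045 m), for 0.1 s.
5. the spray cap has sprung back up (value of joint cap below 0.001 m), for 0.1 s.
At the end, for the whole second after the job is handed in: The lid leans open against its stops (beyond 1.72 rad) at rest, the spray cap and the release button are both out again (within 1 mm), and the robot touches nothing (velocity of joint lid between -0.2 and 0.2 rad/s and value of joint lid above 1.72 rad and value of joint each of cap, release below 0.001 m).
It fails at once if the lid drops or slams on to its stops (faster than 1.4 rad/s beyond 1.45 rad) (value of joint lid above 1.45 rad and velocity of joint lid above 1.4 rad/s).
It fails at once if the spray cap is pressed while the lid is not open (value of joint cap above 0.003 m and value of joint lid below 1.6 rad).
It fails at once if the carton is shifted by more than 25 mm or tipped (distance of carton from where it was at the start of the episode above 0.025 m or angle between carton's own z axis and vertical above 0.2 rad).
It fails at once if the bolt tray is shifted by more than 25 mm or tipped (distance of bolt_tray from where it was at the start of the episode above 0.025 m or angle between bolt_tray's own z axis and vertical above 0.2 rad).
It fails at once if the hub is shifted by more than 25 mm or tipped (distance of hub from where it was at the start of the episode above 0.025 m or angle between hub's own z axis and vertical above 0.2 rad).
It also fails if it takes over 58 s, if anything falls off the work surface, if the arm or the gripper's body presses on something with over 40 N, if the wrist force passes 120 N, or if a joint passes its speed limit or range.

ROBOT

A 6-joint arm with a two-finger parallel gripper is mounted at the origin on the work surface. World frame = base frame: x ahead of the robot, y to its left, z up, the work surface at z = 0. Lengths are in m, angles in degrees, forces in N, time in s.
With the tool pointing down it reaches from about 0.4 to 0.825 m from the base axis. Payload 7 kg.
Tool frame: the origin (TCP) lies on the centre line of the jaws, within the pads' length; the fingertips stand 8 mm ahead of it and the grasp point (between the pads) lies 11 mm behind it; z points along the fingers, y is the line along which they close (so a half turn about z gives the same grasp; the last joint's range is limited). The gripper opens to 88 mm and grips with 3 to 60 N. Pads are 19 mm wide; open, the fingers measure 130 mm over their backs; the gripper's body (78 mm by 193 mm) begins 47 mm behind the grasp point.
Start: joints at [-48.524, 20.546, 0.682, 0, -70.136, -16.507], TCP at [0.285, -0.612, 0.235] pointing down, gripper open.
Joint ranges: [-176.03, 176.03], [-82.01, 121.73], [-58.28, 71.71], [-173.87, 95.51], [-174.79, -0.11], [-173.66, 173.66]. Speed limits (degrees/s): [136.94, 136.94, 172.46, 180, 180, 180].

INTERFACE

Orientations are given as [roll, pitch, yaw] about the fixed x, y, z axes, in that order (R = Rz(yaw) Ry(pitch) Rx(roll)).
In Python, from plant import ctrl, vision gives the robot as it stands. The module is installed in compiled form; this text tells all that it offers.
- The arm moves only by the tool move_arm, never from a script. Its argument "moves" is one flat list of numbers, 7 for each row, row after row: the finger opening in cm, from 0 to 8.76, then the shift along the tool's x, y, z in cm, then the turn, a rotation vector about the tool's x, y, z in rad. A call has 1 to 8 rows; each row shifts and turns the commanded pose from where the row before left it, along the tool's axes as they then stand; what a row does not reach is not made up. A row lasts 1/10 s, in which the tool goes at most 50 mm and 8.59 degrees, less where a joint would pass 70% of its speed; a pose out of reach is approached as far as the arm can. A call with a gripper value outside its range is refused whole. The fingers move at their own pace and stop on an object; the grip force is fixed at half the most. Time passes only in rows, so rows that do not move let the fingers close. It gives the time, the measured TCP pose, the force, the opening and the grip force at its end, in the units of the state.
- ctrl.get_obs(): the state, without advancing time (a new reading comes with each control period).
- vision.snapshot(name): name is "scene" or "top" or "wrist"; returns (picture, depth): 480x640x3 uint8, red, green, blue; 480x640 float32, m along the optical axis (not along the pixel's ray), 0 where there is no reading.
- vision.camera_model(name): a dict with "vertical_fov" (degrees; the focal length in pixels is half the picture's height over the tangent of half this angle, whatever the lens; pixels are square), "cx", "cy" (the principal point, pixels), "cam_to_world" (4x4, takes a point from camera to world coordinates). Camera axes: x right, y down, z forward; pixel columns grow to the right and rows downward; lengths in m; the calibration is good to about 2 mm. A picture is of the moment at which its call begins: read the wrist's pose just before it. camera_model takes no time and is no camera call; for the wrist camera it gives the pose at the moment of the call.
- ctrl.close_job(): hands the job in; it is judged then, once.
The state is a dict: "clock": time; "joint_pos": joint angles; "qvel": joint speeds; "tau": joint torques, N m; "tool_pos": TCP position; "orientation": TCP orientation; "force": force on the tool from outside, world axes, zero at the start; "moment": the same for the moment, N m; "opening": finger opening in m; "gripper_force": force on a finger pad.
Only numpy, scipy, OpenCV 4.12 (cv2) and the standard library are available. Lean on these libraries where they do the work, as an engineer would, in place of code of your own. Each camera call takes 0.05 s, during which the arm holds its last target. There are 200 camera calls.

## Working session

There is one attempt and no reset: what is moved stays moved. The work goes in short steps, Python scripts to look and compute and a tool call to move; the robot and the scene stay as the last step left them, time stands still between calls to the robot, and variables do not carry over. Pictures are saved under pics/ and viewed, at most 10 in all, crops included, and the job is handed in when it is done.

Besides the shell and the picture viewer there is one more tool, called after "Call:" by a JSON object that holds its "op" and its "data", one argument or row to a line. move_arm: Moves the arm, as the interface text tells. Its arguments: {"type":"object","properties":{"moves":{"type":"array"}},"required":["moves"]}

```bash
mkdir -p pics; cat > h.py <<'E'
import numpy as np,cv2
from plant import ctrl,vision
from scipy.spatial.transform import Rotation as Ro
def snap(n):
    m=vision.camera_model(n); p,d=vision.snapshot(n); return p,d,m
def cloud(d,m):
    f=240/np.tan(np.radians(m["vertical_fov"])/2)
    v,u=np.mgrid[:480,:640]
    c=np.stack([(u-m["cx"])/f*d,(v-m["cy"])/f*d,d],-1)
    T=np.array(m["cam_to_world"]); return c@T[:3,:3].T+T[:3,3]
E
python3 - <<'E'
from h import *
print(ctrl.get_obs())
for n in ["scene","top"]:
    p,d,m=snap(n); cv2.imwrite(f"pics/{n}0.png",p[...,::-1]); np.savez(f"{n}0.npz",p=p,d=d,T=m["cam_to_world"],m=[m["vertical_fov"],m["cx"],m["cy"]])
    print(n,m)
E
```

```text
{'clock': 0.0, 'joint_pos': array([-4.85222636e+01,  2.05901289e+01,  6.33663725e-01, -2.09922919e-02,
       -7.01368789e+01, -1.65066241e+01]), 'qvel': array([ 0.01515494,  0.01039902,  0.04154753, -0.06429588, -0.09982798,
       -0.02558986]), 'tau': array([-1.94136970e-03, -5.82721639e+01,  2.93046427e+01,  6.99693784e+00,
        6.68291192e-03, -1.76779972e-04]), 'tool_pos': array([ 0.28472854, -0.61147082,  0.23363385]), 'orientation': array([ 1.79904895e+02, -7.60329700e-03, -1.55036030e+02]), 'force': array([ 0.57046326, -0.61136163,  1.26430105]), 'moment': array([-0.00383397,  0.04984054, -0.00650118]), 'gripper_force': 0.0, 'opening': 0.08773774619861903}
scene {'vertical_fov': 55.52567223210383, 'cx': 321.90133774137274, 'cy': 236.25023508926108, 'cam_to_world': array([[ 0.55721473,  0.60913756, -0.56432542,  1.11177579],
       [ 0.83028452, -0.39905606,  0.38907823, -0.28767972],
       [ 0.01180468, -0.68535078, -0.72811741,  0.93521686],
       [ 0.        ,  0.        ,  0.        ,  1.        ]])}
top {'vertical_fov': 46.51304666443198, 'cx': 310.17198968626064, 'cy': 237.7222025621011, 'cam_to_world': array([[ 0.00738867, -0.99733437,  0.07259172,  0.44457026],
       [-0.99995617, -0.0077865 , -0.00519885,  0.12396664],
       [ 0.00575022, -0.07255013, -0.99734819,  1.23877998],
       [ 0.        ,  0.        ,  0.        ,  1.        ]])}
```

View pics/scene0.png

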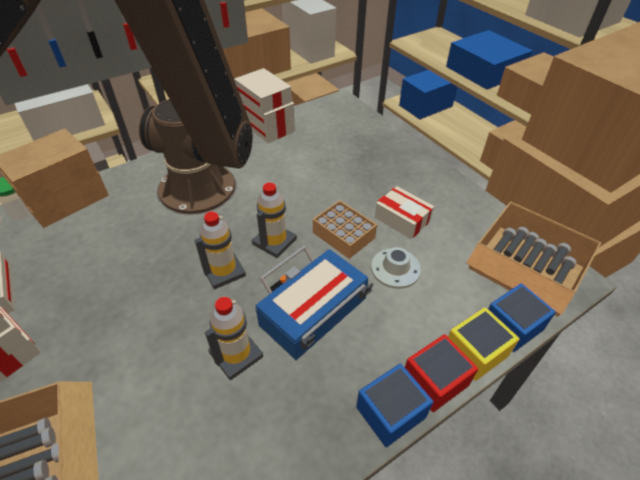

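View pics/top0.png

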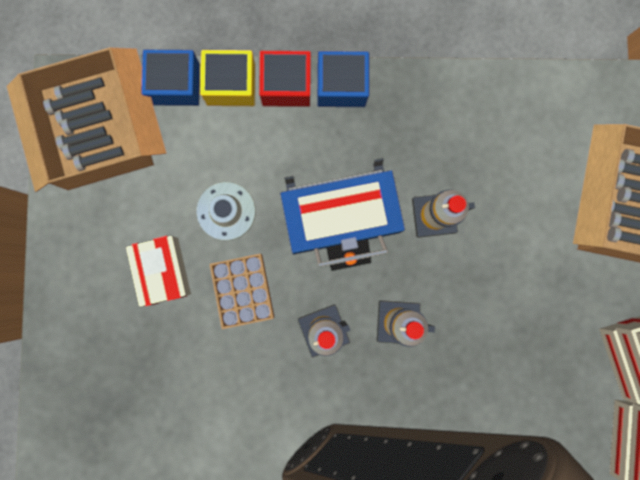

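Candidates for the can (top view): (457,204), (414,330) and (326,340). The one farthest to the robot's right is (457,204), which is (224,304) in the scene view and stands beside the case. The case is at (345,212), with its orange button at (350,259).

```bash
cat > m.py <<'E'
from h import *
for n in ["top","scene"]:
    z=np.load(n+"0.npz"); p,d=z["p"],z["d"]; m=dict(vertical_fov=z["m"][0],cx=z["m"][1],cy=z["m"][2],cam_to_world=z["T"])
    P=cloud(d,m); hsv=cv2.cvtColor(p,cv2.COLOR_RGB2HSV); H,S,V=[hsv[...,i].astype(int) for i in range(3)]
    ok=(d>0)&(np.abs(P[...,1])<.6)&(P[...,0]>.25)&(P[...,0]<.85)
    red=ok&((H<5)|(H>174))&(S>170)&(V>120)&(P[...,2]>.15)
    k,l,st,c=cv2.connectedComponentsWithStats(red.astype(np.uint8))
    for i in range(1,k):
        if st[i,4]>40:
            q=P[l==i]; t=np.median(q[q[:,2]>np.percentile(q[:,2],60)],0)
            top=q[q[:,2]>np.percentile(q[:,2],95)-.004]
            print(n,"cap",c[i].round(),st[i,4],top.mean(0).round(4),((top.max(0)+top.min(0))/2).round(4))
    org=ok&(H>=6)&(H<=16)&(S>200)&(V>150)&(P[...,2]<.13)&(P[...,2]>.04)
    k,l,st,c=cv2.connectedComponentsWithStats(org.astype(np.uint8))
    for i in range(1,k):
        if st[i,4]>15: print(n,"orange",c[i].round(),st[i,4],P[l==i].mean(0).round(4))
    lid=ok&(P[...,2]>.08)&(P[...,2]<.093)&(((H>100)&(H<125)&(S>130))|((V>170)&(S<70))|((S>170)&((H<5)|(H>174))))
    k,l,st,c=cv2.connectedComponentsWithStats(lid.astype(np.uint8)); i=1+st[1:,4].argmax()
    q=P[l==i]; r=cv2.minAreaRect(q[:,:2].astype(np.float32)); print(n,"lid",r,np.median(q[:,2]),st[i])
    foot=ok&(P[...,2]>.012)&(P[...,2]<.026)&(S<90)&(V<110)
    k,l,st,c=cv2.connectedComponentsWithStats(foot.astype(np.uint8))
    for i in range(1,k):
        if st[i,4]>200: print(n,"foot",c[i].round(),cv2.minAreaRect(P[l==i][:,:2].astype(np.float32)))
    for z0,z1 in((.03,.07),):
        w=ok&(P[...,2]>z0)&(P[...,2]<z1)
        k,l,st,c=cv2.connectedComponentsWithStats(w.astype(np.uint8))
        for i in range(1,k):
            if st[i,4]>300: print(n,"obst",c[i].round(),st[i,4],P[l==i].min(0).round(3),P[l==i].max(0).round(3))
p=np.load("top0.npz")["p"]; cv2.imwrite("pics/crop0.png",cv2.resize(p[150:290,270:490,::-1],None,fx=3.5,fy=3.5,interpolation=cv2.INTER_CUBIC))
E
python3 m.py
```

```text
top cap [457. 204.] 221 [ 0.5869 -0.156   0.202 ] [ 0.5866 -0.1556  0.2029]
top cap [414. 330.] 222 [ 0.3516 -0.0748  0.2024] [ 0.3512 -0.0748  0.2038]
top cap [326. 340.] 208 [0.3319 0.0884 0.2022] [0.3328 0.0872 0.2035]
top orange [349. 254.] 19 [0.4971 0.035  0.0486]
top lid ((0.5844990015029907, 0.051786258816719055), (0.1280735284090042, 0.23719997704029083), 11.892350196838379) 0.08708175660516693 [ 281  171  123   82 5829]
top foot [428. 219.] ((0.5870332717895508, -0.1567496359348297), (0.08980244398117065, 0.0895521268248558), 6.740280628204346)
top foot [391. 317.] ((0.35138246417045593, -0.07610539346933365), (0.09070494025945663, 0.09008200466632843), 86.53809356689453)
top foot [317. 321.] ((0.3329394459724426, 0.08711813390254974), (0.08920231461524963, 0.09001996368169785), 21.141569137573242)
top obst [165. 111.] 609 [0.708 0.369 0.03 ] [0.85  0.471 0.07 ]
top obst [229.  99.] 302 [0.83  0.244 0.03 ] [0.849 0.353 0.07 ]
top obst [ 98. 114.] 431 [0.77  0.549 0.031] [0.827 0.6   0.068]
top obst [ 98. 139.] 487 [0.713 0.544 0.03 ] [0.774 0.6   0.069]
top obst [105. 155.]
[... 1453 characters left out ...]
 [344. 225.] 1847 [0.335 0.195 0.03 ] [0.498 0.334 0.06 ]
scene obst [506. 246.] 328 [0.688 0.533 0.04 ] [0.751 0.6   0.066]
scene obst [397. 260.] 534 [0.562 0.27  0.03 ] [0.627 0.335 0.061]
scene obst [218. 267.] 343 [ 0.341 -0.125  0.03 ] [ 0.387 -0.046  0.07 ]
scene obst [338. 313.] 351 [ 0.629 -0.009  0.03 ] [0.664 0.164 0.068]
scene obst [281. 335.] 431 [ 0.545 -0.078  0.03 ] [ 0.684 -0.026  0.07 ]
scene obst [ 16. 350.] 509 [ 0.251 -0.591  0.03 ] [ 0.365 -0.518  0.07 ]
scene obst [231. 355.] 359 [ 0.586 -0.206  0.03 ] [ 0.62  -0.126  0.07 ]
scene obst [ 29. 411.] 638 [ 0.489 -0.6    0.03 ] [ 0.513 -0.497  0.07 ]
scene obst [ 32. 451.] 2289 [ 0.523 -0.6    0.031] [ 0.655 -0.519  0.07 ]
```

View pics/crop0.png

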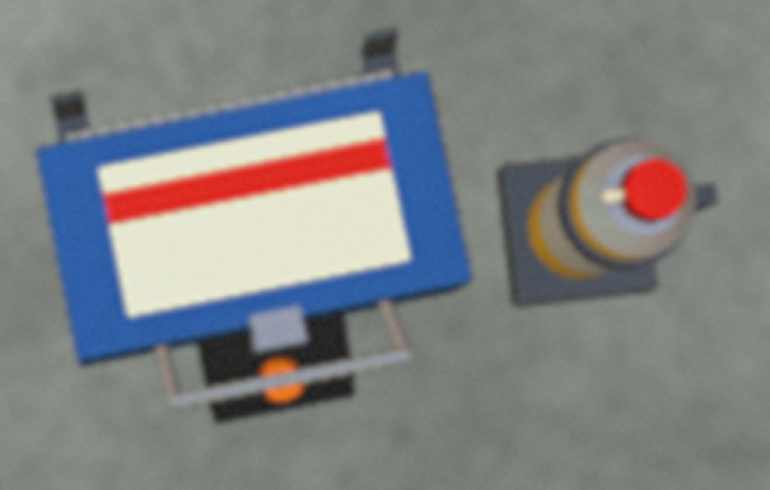

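The crop shows the case with its label, the catch at crop (278,328), the button at (280,380) partly under the bar, and the chosen can with its red cap at (655,188) and nozzle pointing left into the case. Next I'll measure the button, the nose face and the other cans in the case frame.

```bash
cat >> h.py <<'E'
yaw=np.radians(11.8); O=np.array([.585,.052,0]); Rc=Ro.from_euler("z",yaw).as_matrix()
def tocase(P): return (P-O)@Rc
E
python3 - <<'E'
from h import *
np.set_printoptions(suppress=True,precision=4)
for n in ["top","scene"]:
    z=np.load(n+"0.npz"); p,d=z["p"],z["d"]; m=dict(vertical_fov=z["m"][0],cx=z["m"][1],cy=z["m"][2],cam_to_world=z["T"])
    Pw=cloud(d,m);P=tocase(Pw); hsv=cv2.cvtColor(p,cv2.COLOR_RGB2HSV).astype(int); H,S,V=hsv[...,0],hsv[...,1],hsv[...,2]
    near=(d>0)&(P[...,0]>-.15)&(P[...,0]<-.06)&(abs(P[...,1])<.08)
    o=near&(H>4)&(H<20)&(S>140)&(V>110)
    print(n,"orange n",o.sum()); v,u=np.nonzero(o)
    for a,b in sorted(zip(v,u))[::max(1,len(v)//14)]: print((b,a),P[a,b])
    q=P[near&(V<60)&(P[...,2]>.01)&(P[...,2]<.09)&(abs(P[...,1])<.042)]
    if len(q)>30: A=np.c_[q[:,0],np.ones(len(q))]; print("nose",len(q),np.linalg.lstsq(A,q[:,2],rcond=None)[0],q.min(0),q.max(0))
    g=near&(P[...,2]>.094)&(P[...,2]<.115); q=P[g]; print("bar",len(q),np.median(q,0),q.min(0),q.max(0))
    for c in [(.3512,-.0755),(.333,.0872),(.587,-.156)]:
        r=np.hypot(Pw[...,0]-c[0],Pw[...,1]-c[1]); 
        for zz in np.arange(.1,.2,.02):
            s=(r<.06)&(abs(Pw[...,2]-zz)<.01); 
            if s.sum()>5: print(c,round(zz,2),np.percentile(r[s],90).round(4),end=" | ")
        print()
E
```

```text
top orange n 80
(np.int64(347), np.int64(252)) [-0.0846  0.0042  0.0462]
(np.int64(352), np.int64(252)) [-0.0866 -0.0064  0.0452]
(np.int64(350), np.int64(253)) [-0.0879 -0.0018  0.0444]
(np.int64(346), np.int64(254)) [-0.0883  0.0071  0.0462]
(np.int64(351), np.int64(254)) [-0.0905 -0.0031  0.0492]
(np.int64(345), np.int64(255)) [-0.09    0.0096  0.045 ]
(np.int64(350), np.int64(255)) [-0.0923 -0.0002  0.0537]
(np.int64(345), np.int64(256)) [-0.0921  0.0102  0.0484]
(np.int64(353), np.int64(260)) [-0.1038 -0.0053  0.0424]
(np.int64(348), np.int64(261)) [-0.1038  0.0057  0.0432]
(np.int64(353), np.int64(261)) [-0.1058 -0.0051  0.0396]
(np.int64(347), np.int64(262)) [-0.1054  0.0083  0.0438]
(np.int64(352), np.int64(262)) [-0.1075 -0.0025  0.04  ]
(np.int64(347), np.int64(263)) [-0.1075  0.0082  0.0365]
(np.int64(352), np.int64(263)) [-0.1096 -0.0021  0.0396]
(np.int64(349), np.int64(264)) [-0.1103  0.0036  0.0271]
nose 451 [0.6529 0.0996] [-0.115  -0.0418  0.0212] [-0.0656  0.0419  0.0593]
bar 340 [-0.0986  0.0008  0.106 ] [-0.1036 -0.0725  0.094 ] [-0.0605  0.0716  0.1119]
(0.3512, 
[... 1357 characters left out ...]
.0911 -0.0111  0.0499]
(np.int64(282), np.int64(282)) [-0.0946 -0.0116  0.0433]
nose 45 [0.6496 0.1011] [-0.1137 -0.0406  0.0259] [-0.094  -0.0091  0.0412]
bar 235 [-0.0976 -0.005   0.1066] [-0.1055 -0.0716  0.0942] [-0.06    0.0735  0.1122]
(0.3512, -0.0755) 0.1 0.0429 | (0.3512, -0.0755) 0.12 0.0449 | (0.3512, -0.0755) 0.14 0.0414 | (0.3512, -0.0755) 0.16 0.0323 | (0.3512, -0.0755) 0.18 0.0238 | 
(0.333, 0.0872) 0.1 0.0476 | (0.333, 0.0872) 0.12 0.0478 | (0.333, 0.0872) 0.14 0.0433 | (0.333, 0.0872) 0.16 0.0321 | (0.333, 0.0872) 0.18 0.0245 | 
(0.587, -0.156) 0.1 0.0456 | (0.587, -0.156) 0.12 0.0478 | (0.587, -0.156) 0.14 0.0427 | (0.587, -0.156) 0.16 0.0322 | (0.587, -0.156) 0.18 0.0243 |
```

Button top centre is at about (-0.098, 0, 0.0475) in the case frame and the face slope is 33°, which matches. The cans near the robot crowd a 33° lean, so I'll use about 27° and stage above them.

```bash
cat >> h.py <<'E'
def world(p): return Rc@np.array(p)+O
def Rtool(lean,roll=0): # tool y along case y, z leaning: down and towards the case
    a=np.radians(lean); z=Rc@[np.sin(a),0,-np.cos(a)]; y=Rc@[0,1,0]
    return np.c_[np.cross(y,z),y,z]
def here():
    o=ctrl.get_obs(); return np.array(o["tool_pos"]),Ro.from_euler("xyz",o["orientation"],degrees=True).as_matrix(),o
def plan(wps,grip,p=None,R=None):
    """wps: list of (pos,R,n). prints rows"""
    p0,R0,_=here(); p=p0 if p is None else p; R=R0 if R is None else R
    for tp,tR,n in wps:
        out=[]
        for i in range(n):
            k=n-i; dv=np.round(R.T@(tp-p)/k*100,2); rv=np.round(Ro.from_matrix(R.T@tR).as_rotvec()/k,3)
            out+=[grip,*dv.tolist(),*rv.tolist()]; p=p+R@dv/100; R=R@Ro.from_rotvec(rv).as_matrix()
            if np.linalg.norm(dv)>5 or np.linalg.norm(rv)>.149: print("BIG",end="")
        print("[",", ".join(f"{x:g}" for x in out),"]",p.round(4))
E
python3 - <<'E'
from h import *
p,R,o=here(); a=np.array([-.454,0,.891]); B=np.array([-.098,0,.0475]); R1=Rtool(27)
S=world(B+.218*a); up=np.array([.33,-.45,.36])
print(S,R1)
plan([(up,R1,8),((up+S)/2+[0,0,.02],R1,6),(S,R1,8)],0)
E
```

```text
[0.39219053 0.01172    0.241738  ] [[-0.87217723 -0.20449605  0.4443965 ]
 [-0.18220732  0.97886739  0.09283926]
 [-0.4539905   0.         -0.89100652]]
[ 0, -1.36, 1.59, -1.58, 0.007, -0.059, 0.028, 0, -1.41, 1.62, -1.51, 0.007, -0.059, 0.028, 0, -1.45, 1.65, -1.43, 0.007, -0.059, 0.028, 0, -1.49, 1.69, -1.36, 0.007, -0.058, 0.028, 0, -1.52, 1.72, -1.28, 0.007, -0.059, 0.028, 0, -1.54, 1.75, -1.2, 0.007, -0.058, 0.028, 0, -1.56, 1.79, -1.13, 0.007, -0.059, 0.029, 0, -1.57, 1.82, -1.04, 0.007, -0.058, 0.028 ] [ 0.33 -0.45  0.36]
[ 0, -0.86, 3.66, 1.17, -0, -0, 0, 0, -0.86, 3.66, 1.17, -0, -0, 0, 0, -0.86, 3.66, 1.17, -0, -0, 0, 0, -0.86, 3.66, 1.16, -0, -0, 0, 0, -0.85, 3.66, 1.17, -0, -0, 0, 0, -0.86, 3.66, 1.16, -0, -0, 0 ] [ 0.3611 -0.2191  0.3209]
[ 0, -0.42, 2.75, 1.32, -0, -0, 0, 0, -0.42, 2.74, 1.32, -0, -0, 0, 0, -0.42, 2.75, 1.32, -0, -0, 0, 0, -0.41, 2.74, 1.32, -0, -0, 0, 0, -0.42, 2.75, 1.32, -0, -0, 0, 0, -0.41, 2.74, 1.32, -0, -0, 0, 0, -0.42, 2.75, 1.33, -0, -0, 0, 0, -0.41, 2.74, 1.32, -0, -0, 0 ] [0.3922 0.0117 0.2418]
```

Call:
{"op": "move_arm", "data": {
  "moves": [0, -1.36, 1.6, -1.6, 0.007, -0.059, 0.028, 0, -1.4, 1.6, -1.5, 0.007, -0.059, 0.028, 0, -1.45, 1.65, -1.45, 0.007, -0.059, 0.028, 0, -1.5, 1.7, -1.35, 0.007, -0.058, 0.028, 0, -1.5, 1.7, -1.3, 0.007, -0.059, 0.028, 0, -1.55, 1.75, -1.2, 0.007, -0.058, 0.028, 0, -1.55, 1.8, -1.1, 0.007, -0.059, 0.029, 0, -1.55, 1.8, -1.05, 0.007, -0.058, 0.028]
}}

```text
clock: 0.9
tool_pos: [0.33, -0.4496, 0.3612]
orientation: [-179.9, 27.1, -168.2]
force: [-0.1, -0.0, 0.1]
opening: 0.0292
gripper_force: 0.0
```

Call:
{"op": "move_arm", "data": {
  "moves": [0, -0.86, 3.66, 1.17, 0, 0, 0, 0, -0.86, 3.66, 1.17, 0, 0, 0, 0, -0.86, 3.66, 1.17, 0, 0, 0, 0, -0.86, 3.66, 1.16, 0, 0, 0, 0, -0.85, 3.66, 1.17, 0, 0, 0, 0, -0.86, 3.66, 1.16, 0, 0, 0]
}}

```text
clock: 1.5
tool_pos: [0.3606, -0.2187, 0.321]
orientation: [-179.9, 27.0, -168.2]
force: [0.4, 0.5, -0.0]
opening: 0.0004
gripper_force: 0.0
```

Call:
{"op": "move_arm", "data": {
  "moves": [0, -0.42, 2.75, 1.32, 0, 0, 0, 0, -0.42, 2.75, 1.32, 0, 0, 0, 0, -0.42, 2.75, 1.32, 0, 0, 0, 0, -0.42, 2.75, 1.32, 0, 0, 0, 0, -0.42, 2.75, 1.32, 0, 0, 0, 0, -0.42, 2.75, 1.32, 0, 0, 0, 0, -0.42, 2.75, 1.32, 0, 0, 0, 0, -0.4, 2.7, 1.32, 0, 0, 0]
}}

```text
clock: 2.3
tool_pos: [0.3916, 0.0123, 0.2418]
orientation: [-180.0, 27.1, -168.1]
force: [0.6, -0.7, -0.1]
opening: 0.0003
gripper_force: 0.0
```

```bash
python3 - <<'E'
from h import *
np.set_printoptions(suppress=True,precision=3)
p,R,o=here(); print(o["clock"],p,o["orientation"],o["joint_pos"],o["force"])
ps=[]
for n in ["scene","top"]:
    im,d,m=snap(n); P=cloud(d,m); ps.append(im)
    q=((P-p)@R)[(d>0)&(P[...,2]>.215)]  # tool coords of what is above the cans
    for s in np.arange(-.30,.02,.02):
        w=q[(abs(q[:,2]-s)<.01)&(abs(q[:,0])<.1)&(abs(q[:,1])<.15)]
        if len(w)>10: print(n,round(s,2),len(w),w[:,0].min(),w[:,0].max(),w[:,1].min(),w[:,1].max())
w,_,_=snap("wrist"); ps.append(w)
cv2.imwrite("pics/s1.png",np.hstack([cv2.resize(x[...,::-1],(400,300)) for x in (ps[0],w)]))
cv2.imwrite("pics/w1.png",w[...,::-1])
E
```

```text
2.3 [0.392 0.012 0.242] [-179.965   27.097 -168.083] [  45.597  -30.23   -57.431   22.25   -41.948 -137.608] [ 0.63  -0.662 -0.086]
scene -0.3 552 -0.050629757857385035 0.018516981426977268 -0.047485837256679694 0.041141170005866146
scene -0.28 524 -0.049940047126562796 0.01738255633958446 -0.04594387288788746 0.040715874232633356
scene -0.26 509 -0.048461293575104473 0.016771565745518448 -0.046245981763547175 0.03942998205299479
scene -0.24 493 -0.0487657404622565 0.017817805494281157 -0.04574963934064082 0.04091962264097937
scene -0.22 485 -0.04923588634575687 0.015086652731391637 -0.04604242402608323 0.04005709328028037
scene -0.2 465 -0.05091814756739249 0.01589668235227937 -0.046050228841676866 0.038464406888674814
scene -0.18 308 -0.0487488327492672 0.015053911324966827 -0.04565051113738098 0.04031562379176918
scene -0.16 476 -0.04319665202079444 0.040112717825038224 -0.05017499037983943 0.03630322015992203
scene -0.14 332 -0.04200033608395425 0.034279165587285 -0.050556053093633896 0.017964512381364227
scene -0.12 367 -0.026993762402063394 0.02149916060370919 -0.05054495268750
[... 1491 characters left out ...]
82502819068035
top -0.12 162 -0.02625801407707228 -0.017115090335087273 -0.04873004522354844 0.018760872337518556
top -0.1 2573 -0.04196961534543351 0.038512179592084535 -0.09514600838225289 0.09809789094984889
top -0.08 1116 -0.04234321165664685 0.029225789590989103 -0.09258575556204879 0.09672211897873147
top -0.06 254 -0.04272910914151787 0.030169656621064734 -0.08669558049251362 0.09021400176727455
top -0.04 15 -0.012747290914807684 0.0037420013258936077 -0.004856748456935558 -2.6630175322475824e-05
top -0.02 40 -0.014039495782801 -0.009778240290628156 -0.014054104569525534 0.0182811228442271
top 0.0 98 -0.013900495366008871 -0.005964134235943353 -0.014355046178356482 0.01780740378307082
```

View pics/s1.png

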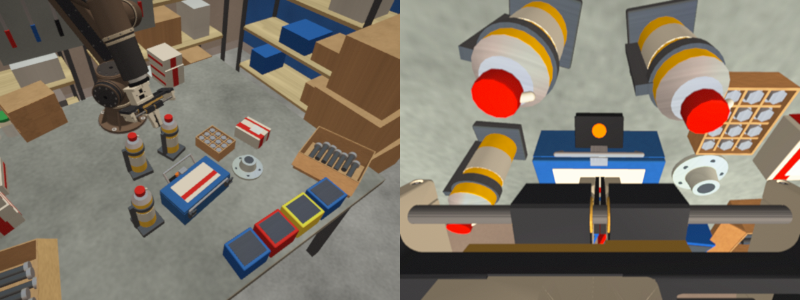

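The scene view (left) shows the hand staged above the cans. The wrist view (right, half scale) shows the button at about (319,208) full-size and the bar at about row 248. The hand body is short, s = 50–110 mm behind the TCP. I'll refine the button and bar positions with the wrist camera.

```bash
python3 - <<'E'
from h import *
np.set_printoptions(suppress=True,precision=4)
im,d,m=snap("wrist"); Pw=cloud(d,m);P=tocase(Pw); hsv=cv2.cvtColor(im,cv2.COLOR_RGB2HSV).astype(int); H,S,V=hsv[...,0],hsv[...,1],hsv[...,2]
o=(d>0)&(H>4)&(H<20)&(S>140)&(V>110)&(abs(P[...,0]+.1)<.03)&(abs(P[...,1])<.03)
q=P[o]; print("btn",o.sum(),q.mean(0),q.min(0),q.max(0),np.argwhere(o).mean(0))
b=(d>0)&(abs(P[...,0]+.1)<.02)&(abs(P[...,1])<.066)&(P[...,2]>.09)&(P[...,2]<.12); q=P[b]; print("bar",b.sum(),np.median(q,0),np.percentile(q,[3,97],axis=0))
for c in [(.3512,-.0755),(.333,.0872)]:
    r=np.hypot(Pw[...,0]-c[0],Pw[...,1]-c[1]); k=(r<.05)&(Pw[...,2]>.19)&(Pw[...,2]<.215)&(S>150); print("cap",P[k&(Pw[...,2]>.199)].min(0),P[k].max(0))
B=np.array([-.098,0,.0475]); a=np.array([-.454,0,.891]); R1=Rtool(27); x=np.array([-.891,0,-.454])
A=B+.073*a+.003*x
plan([(world(A+[0,0,.07]),R1,5),(world(A),R1,4)],0)
E
```

```text
btn 445 [-0.101   0.0001  0.0432] [-0.1126 -0.0132  0.0295] [-0.0842  0.0134  0.0512] [208.8157 319.4764]
bar 1098 [-0.1035 -0.0003  0.1051] [[-0.1055 -0.0617  0.0914]
 [-0.0816  0.0617  0.1069]]
cap [-0.2732 -0.093   0.199 ] [-0.2397 -0.0597  0.2028]
cap [-0.2579  0.069   0.199 ] [-0.2248  0.1027  0.2023]
[ 0, -0.59, 0, 1.66, -0, -0, 0.001, 0, -0.59, 0, 1.66, -0, -0, 0.001, 0, -0.59, 0.01, 1.65, -0, -0, 0.001, 0, -0.58, 0, 1.66, -0, -0, 0, 0, -0.59, 0.01, 1.65, -0.001, -0.001, 0.001 ] [0.454  0.0247 0.1812]
[ 0, 0.8, -0, 1.56, 0, 0, -0, 0, 0.79, -0, 1.56, 0, 0, -0, 0, 0.8, -0, 1.56, 0, 0, -0, 0, 0.79, -0.01, 1.56, 0, 0, -0 ] [0.4541 0.0246 0.1112]
```

Call:
{"op": "move_arm", "data": {
  "moves": [0, -0.6, 0, 1.65, 0, 0, 0, 0, -0.6, 0, 1.65, 0, 0, 0, 0, -0.6, 0, 1.65, 0, 0, 0, 0, -0.6, 0, 1.65, 0, 0, 0, 0, -0.55, 0, 1.65, 0, 0, 0, 0, 0, 0, 0, 0, 0, 0]
}}

```text
clock: 3.1
tool_pos: [0.4586, 0.0204, 0.1857]
orientation: [179.9, 26.4, -168.3]
force: [-0.9, -0.7, -0.6]
opening: 0.0004
gripper_force: 0.0
```

Call:
{"op": "move_arm", "data": {
  "moves": [0, 0.8, 0, 1.56, 0, 0, 0, 0, 0.8, 0, 1.56, 0, 0, 0, 0, 0.8, 0, 1.56, 0, 0, 0, 0, 0.8, 0, 1.56, 0, 0, 0, 0, 0, 0, 0, 0, 0, 0]
}}

```text
clock: 3.6
tool_pos: [0.471, 0.0115, 0.1361]
orientation: [178.2, 24.5, -168.2]
force: [-0.3, 0.1, 0.4]
opening: 0.0
gripper_force: 0.0
```

```bash
python3 - <<'E'
from h import *
np.set_printoptions(suppress=True,precision=4)
p,R,o=here(); print(o["clock"],tocase(p),o["orientation"],o["joint_pos"],o["force"])
im,d,m=snap("wrist"); cv2.imwrite("pics/w2.png",im[...,::-1])
Pw=cloud(d,m);P=tocase(Pw); hsv=cv2.cvtColor(im,cv2.COLOR_RGB2HSV).astype(int); H,S,V=hsv[...,0],hsv[...,1],hsv[...,2]
o=(d>0)&(H>4)&(H<20)&(S>140)&(V>110)&(abs(P[...,0]+.1)<.03)&(abs(P[...,1])<.03)
q=P[o]; print("btn",o.sum(),q.mean(0),q.min(0),q.max(0))
B=np.array([-.098,0,.0475]); a=np.array([-.454,0,.891]);x=np.array([-.891,0,-.454])
plan([(world(B+.012*a+.003*x),Rtool(27),4)],0)
E
```

```text
3.6 [-0.1199 -0.0163  0.1361] [ 178.1531   24.5236 -168.2496] [  28.2623   -6.4963  -58.207    19.6208  -15.0173 -124.0433] [-0.2635  0.1278  0.4327]
btn 307 [-0.1008 -0.0006  0.0408] [-0.1125 -0.0132  0.0282] [-0.0835  0.0139  0.0514]
[ 0, 0.53, 0.34, 1.97, 0.008, -0.011, -0, 0, 0.55, 0.35, 1.96, 0.008, -0.01, -0, 0, 0.56, 0.37, 1.96, 0.008, -0.011, -0.001, 0, 0.59, 0.38, 1.94, 0.008, -0.01, -0 ] [0.4811 0.0303 0.0569]
```

View pics/w2.png

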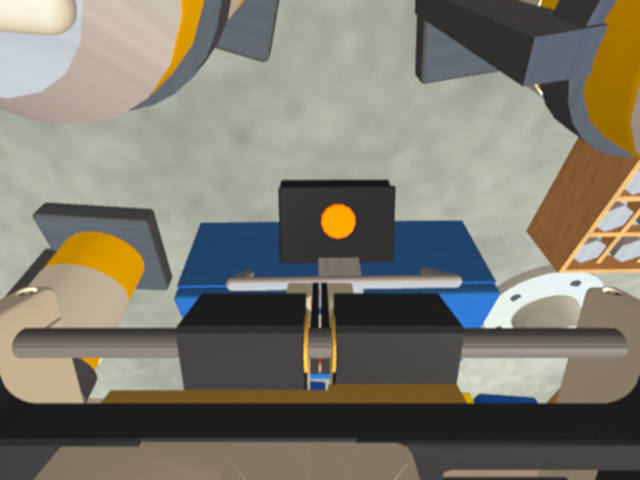

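The wrist view shows the button clear at (338,221) and the bar at row 282. The arm has run into its joint 3 limit (-58.2°), so the pose is off. I'll fit a small kinematic model and find a reachable pressing lean.

```bash
cat > kin.py <<'E'
from h import *
from scipy.optimize import least_squares
D=[([-48.5222,20.5901,.6337,-.021,-70.1369,-16.5066],[.28473,-.61147,.23363],[179.905,-.008,-155.036]),
([45.597,-30.23,-57.431,22.25,-41.948,-137.608],[.3916,.0123,.2418],[-179.965,27.097,-168.083]),
([28.2623,-6.4963,-58.207,19.6208,-15.0173,-124.0433],None,[178.1531,24.5236,-168.2496])]
D[2]=(D[2][0],[.471,.0115,.1361],D[2][2])
E_=lambda s,a:Ro.from_euler(s,a,degrees=True).as_matrix()
def fk(q,k,s4=1,s6=1):
    h,a1,L2,a3,L4,e,t,c=k
    R=E_("z",q[0]); p=np.array([0,0,h])+R@[a1,0,0]
    R=R@E_("y",q[1]); p=p+R@[0,0,L2]
    R=R@E_("y",-q[2]); p=p+R@[L4,0,a3]      # forearm along x
    R=R@E_("x",s4*q[3])@E_("y",-q[4]); p=p+R@[t,e,0]   # tool axis along x
    R=R@E_("x",s6*q[5]+c*57.3)@np.array([[0,0,1],[0,1,0],[-1,0,0.]]) # tool z = x
    return p,R
def res(k,s4,s6): 
    r=[]
    for q,p,o in D:
        P,R=fk(q,k,s4,s6); r+=list((P-p)*3)+list(Ro.from_matrix(E_("xyz",o).T@R).as_rotvec())
    return np.array(r)
def fit():
    b=None
    for s4 in(1,-1):
        for s6 in(1,-1):
            for c in(0,1.57,3.14,-1.57):
              for e in(-.15,.15):
                f=least_squares(res,[.3,0,.4,.0,.4,e,.3,c],args=(s4,s6))
                if b is None or f.cost<b[0]: b=(f.cost,f.x,s4,s6)
    return b
if __name__=="__main__":
    b=fit(); print(b); print(res(*b[1:]).reshape(3,6).round(4))
E
python3 kin.py
```

```text
(np.float64(9.097947169297734e-09), array([ 1.98818296e-01,  8.38591611e-05,  6.01539037e-01, -8.16927252e-05,
        4.63566005e-01, -1.91813940e-01,  3.69960079e-01, -1.57068037e+00]), -1, -1)
[[-0.     -0.     -0.0001 -0.     -0.     -0.    ]
 [ 0.     -0.      0.0001  0.      0.      0.    ]
 [-0.      0.0001 -0.      0.     -0.     -0.    ]]
```

```bash
cat >> kin.py <<'E'
K=np.array([.198818,0,.601539,0,.463566,-.191814,.36996,-1.57068])
LO=np.array([-176.03,-82.01,-58.28,-173.87,-174.79,-173.66])+.6; HI=np.array([176.03,121.73,71.71,95.51,-.11,173.66])-.6; HI[4]=-3
def ik(p,R,q0,free=False):
    def f(q):
        P,Q=fk(q,K,-1,-1); e=Ro.from_matrix(R.T@Q).as_rotvec() if not free else np.cross(Q[:,2],R[:,2])+(0 if Q[:,2]@R[:,2]>0 else 1)
        return np.r_[(P-p)*5,e]
    s=least_squares(f,np.clip(q0,LO+.01,HI-.01),bounds=(LO,HI),x_scale=30); return s.x,np.abs(s.fun).max()
def Rdir(lean,az,roll=0):
    a,b=np.radians([lean,az]); z=Rc@[np.sin(a)*np.cos(b),np.sin(a)*np.sin(b),-np.cos(a)]
    y=Rc@[0,1,0]; y=y-z*(y@z); y/=np.linalg.norm(y); return np.c_[np.cross(y,z),y,z]@Ro.from_euler("z",roll,degrees=True).as_matrix()
E
python3 - <<'E'
from kin import *
np.set_printoptions(suppress=True,precision=1,linewidth=150)
B=np.array([-.098,0,.0475]); starts=[D[2][0],D[1][0],[0,20,-40,0,-60,0],[40,-10,-50,60,-60,0],[40,-10,-50,-60,-60,0],[0,0,-50,-120,-60,0],[-20,0,-50,90,-60,0]]
for lean in(20,27,33):
  for az in(-90,-60,-30,0,30,60,90):
    R=Rdir(lean,az); zc=Rc.T@R[:,2]; row=[]
    for d in(0,.07):
        r=[ik(world(B-zc*(.008+d)),R,s,True) for s in starts]; k=min(r,key=lambda t:t[1]); row.append((round(float(k[1]),4),k[0]))
    print(lean,az,*row)
E
```

```text
20 -90 (0.0, array([ 39.1,  16.4, -47. ,  28.4, -39.7,   0. ])) (0.0, array([  42.8,   11.2,  -40.8,   22.2,  -50.8, -124. ]))
20 -60 (0.0229, array([ 35.6,  11.2, -57.7,  45.2, -27.4,   0. ])) (0.0, array([ 43.5,   3.8, -53. ,  33.2, -38.7,   0. ]))
20 -30 (0.0972, array([ 31.1,   8.1, -57.7,  37.1, -18.9,   0. ])) (0.0353, array([  38.3,   -1.7,  -57.7,   33.4,  -28.2, -124. ]))
20 0 (0.0384, array([ 27.5,   6.7, -57.7,  21. ,  -8.2,   0. ])) (0.0, array([  31.9,   -4.2,  -57.5,   21.2,  -19. , -137.6]))
20 30 (0.0, array([ 19.4,   9. , -39.8, -19. , -23.7,   0. ])) (0.0, array([ 18.5,   0.6, -39. , -14.4, -32.8,   0. ]))
20 60 (0.0, array([  10.4,   14. ,  -28.9,  -27.5,  -40.7, -137.6])) (0.0, array([  8.2,   7.8, -26.6, -24. , -49. ,   0. ]))
20 90 (0.0, array([  8.9,  19.1, -21.6, -25.3, -53.1,   0. ])) (0.0, array([  6.6,  14.7, -17.8, -22.8, -61.4,   0. ]))
27 -90 (0.0, array([ 42.2,  18.4, -48.9,  35.2, -42.8,   0. ])) (0.0, array([ 47.1,  13.8, -42.5,  27.5, -53.4,   0. ]))
27 -60 (0.0826, array([ 38.4,  12.9, -57.7,  49.6, -32.6,   0. ])) (0.0161, array([ 47.3,   4.6, -57.
[... 838 characters left out ...]
0.0603, array([  51.1,    7.3,  -57.7,   45.4,  -44.4, -137.6]))
33 -30 (0.0032, array([ -20. ,    6.8,  -57.7, -170.9,   -7.5,    0. ])) (0.1004, array([ -18.6,   -3.7,  -57.7, -162.1,   -3. ,    0. ]))
33 0 (0.0889, array([ 17.4,   6.9, -44.7, -45.9,  -3. ,   0. ])) (0.1064, array([ 26.9,  -6.2, -57.7,  -2.2,  -7.1,   0. ]))
33 30 (0.0, array([  3.8,   9.4, -35.1, -48.5, -26.6,   0. ])) (0.0, array([   3.3,    0.3,  -36.8,  -39.5,  -32.2, -137.6]))
33 60 (0.0, array([ -3.6,  17.2, -24.5, -44.6, -48.7,   0. ])) (0.0, array([ -7.2,  11.8, -22.7, -40.2, -55.9,   0. ]))
33 90 (0.0, array([  -1.6,   24.5,  -15. ,  -36.1,  -64.2, -137.6])) (0.0, array([ -4.9,  21.3, -10.9, -33.3, -71.7,   0. ]))
```

```bash
python3 - <<'E'
from kin import *
np.set_printoptions(suppress=True,precision=1,linewidth=150)
B=np.array([-.098,0,.0475]); st=[12.6,8.8,-37.5,-33.9,-23.4,-130]
for lean,az in((27,20),(30,20),(30,25),(33,20),(33,25)):
    R=Rdir(lean,az); zc=Rc.T@R[:,2]
    print(lean,az,"z",zc.round(3))
    q=st
    for d in(0,.035,.07): q,e=ik(world(B+[0,.008,0]-zc*(.010+d)),R,q); print("  ",d,round(float(e),4),q)
    for u in(.05,.1): q,e=ik(world(B+[0,.008,u]-zc*(.010+.07)),R,q); print("  up",u,round(float(e),4),q)
print("now",ctrl.get_obs()["joint_pos"])
E
```

```text
27 20 z [ 0.4  0.2 -0.9]
   0 0.0 [ 22.7   6.5 -46.1 -21.2 -11.4 -79.1]
   0.035 0.0 [ 23.5   1.  -48.1 -15.  -14.6 -86.1]
   0.07 0.0 [ 23.7  -4.4 -48.6 -11.2 -19.3 -90.2]
  up 0.05 0.0 [ 24.1  -9.7 -45.7  -7.6 -27.4 -94.4]
  up 0.1 0.0 [ 24.3 -13.6 -41.6  -5.9 -35.4 -96.4]
30 20 z [ 0.5  0.2 -0.9]
   0 0.0 [ 19.1   6.5 -43.7 -31.4 -12.2 -65.7]
   0.035 0.0 [ 21.    0.9 -46.8 -23.1 -13.8 -75.7]
   0.07 0.0 [ 21.9  -4.8 -48.6 -16.8 -17.3 -82.8]
  up 0.05 0.0 [ 23.1 -10.6 -46.9 -10.6 -24.4 -90.2]
  up 0.1 0.0 [ 23.4 -15.  -43.2  -7.9 -32.2 -93.6]
30 25 z [ 0.5  0.2 -0.9]
   0 0.0 [ 13.8   7.4 -39.6 -37.6 -18.7 -55.8]
   0.035 0.0 [ 14.7   2.3 -41.5 -31.6 -21.  -62.8]
   0.07 0.0 [ 15.   -2.8 -42.5 -26.7 -24.4 -68.3]
  up 0.05 0.0 [ 17.   -8.3 -41.3 -19.8 -30.  -77.3]
  up 0.1 0.0 [ 17.8 -12.6 -38.4 -15.8 -36.6 -82.6]
33 20 z [ 0.5  0.2 -0.8]
   0 0.0 [ 13.6   6.7 -40.9 -42.8 -14.5 -49.8]
   0.035 0.0 [ 16.4   1.1 -44.3 -33.8 -15.1 -61. ]
   0.07 0.0 [ 18.4  -4.8 -47.1 -25.6 -17.  -71.1]
  up 0.05 0.0 [ 21.4 -11.3 -47.4 -15.2 -22.  -84.1]
  up 0.1 0.0 [ 22.3 -16.  -44.5 -10.6 -29.3 -89.7]
33 25 z [ 0.5  0.2 -0.8]
   0 0.0 [  8.7   7.7 -37.9 -46.5 -20.7 -42.6]
   0.035 0.0 [  9.8   2.6 -39.8 -40.3 -22.5 -50.2]
   0.07 0.0 [ 10.4  -2.5 -41.2 -34.7 -25.2 -56.7]
  up 0.05 0.0 [ 13.6  -8.5 -40.8 -26.  -29.4 -68.6]
  up 0.1 0.0 [ 15.2 -13.2 -38.6 -20.4 -35.1 -76.1]
now [  28.3   -6.6  -58.2   19.7  -15.1 -124.1]
```

```bash
python3 - <<'E'
from kin import *
np.set_printoptions(suppress=True,precision=2,linewidth=150)
p,R,o=here(); B=np.array([-.101,.008,.0475]); R1=Rdir(30,25); zc=Rc.T@R1[:,2]
W1=world(B+[0,0,.1]-zc*.08)
plan([(p+[-.01,-.005,.07],R,3),(W1,R1,5)],0)
E
```

```text
[ 0, -0.64, -0.02, -2.27, 0, 0, 0, 0, -0.64, -0.02, -2.28, 0, 0, 0, 0, -0.65, -0.03, -2.27, 0, 0, 0 ] [0.46 0.01 0.21]
[ 0, 0.04, 0.21, -0.23, -0.036, -0.011, -0.001, 0, 0.04, 0.21, -0.22, -0.036, -0.01, -0.001, 0, 0.04, 0.22, -0.22, -0.036, -0.01, -0.002, 0, 0.03, 0.23, -0.21, -0.036, -0.011, -0.001, 0, 0.03, 0.24, -0.2, -0.037, -0.01, -0.002 ] [0.45 0.02 0.22]
```

Call:
{"op": "move_arm", "data": {
  "moves": [0, -0.65, 0, -2.3, 0, 0, 0, 0, -0.65, 0, -2.3, 0, 0, 0, 0, -0.65, 0, -2.3, 0, 0, 0, 0, 0.04, 0.2, -0.2, -0.036, -0.01, 0, 0, 0.04, 0.2, -0.2, -0.036, -0.01, 0, 0, 0.04, 0.2, -0.2, -0.036, -0.01, 0, 0, 0.04, 0.2, -0.2, -0.036, -0.01, 0, 0, 0.04, 0.2, -0.2, -0.037, -0.01, 0]
}}

```text
clock: 4.45
tool_pos: [0.4523, 0.0164, 0.2184]
orientation: [167.5, 27.6, -168.5]
force: [-0.6, -1.3, -0.8]
opening: 0.0005
gripper_force: 0.0
```

```bash
cat > st.py <<'E'
from kin import *
np.set_printoptions(suppress=True,precision=4,linewidth=150)
def st():
    p,R,o=here(); print(round(o["clock"],2),"case",tocase(p),"zc",Rc.T@R[:,2],"rpy",o["orientation"],"q",o["joint_pos"].round(1),"F",o["force"].round(1),"open",round(o["opening"],4)); return p,R,o
E
python3 - <<'E'
from st import *
p,R,o=st(); B=np.array([-.101,.008,.0475]); R1=Rdir(30,25); zc=Rc.T@R1[:,2]
plan([(world(B+[0,0,.1]-zc*.08),R1,2),(world(B-zc*.08),R1,5),(world(B-zc*.016),R1,6)],0)
E
```

```text
4.45 case [-0.1372 -0.0077  0.2184] zc [ 0.4538  0.2151 -0.8647] rpy [ 167.4561   27.6403 -168.4609] q [ 17.8 -13.1 -38.4 -16.  -37.  -82.7] F [-0.6 -1.3 -0.8] open 0.0005
[ 0, 0.04, -0.07, 0.05, 0.002, 0.001, -0.002, 0, 0.04, -0.08, 0.06, 0.002, 0, -0.002 ] [0.4525 0.0152 0.2167]
[ 0, 0.93, -0.37, 1.73, -0, 0, 0, 0, 0.93, -0.37, 1.73, -0, 0, 0, 0, 0.93, -0.38, 1.73, -0, 0, 0, 0, 0.92, -0.37, 1.73, -0, 0, 0, 0, 0.93, -0.38, 1.74, -0, 0, 0 ] [0.4525 0.0152 0.1167]
[ 0, -0, 0, 1.07, -0, 0, 0, 0, -0, 0, 1.07, -0, 0, 0, 0, -0, 0, 1.06, -0, 0, 0, 0, -0, 0, 1.07, -0, 0, 0, 0, -0, 0, 1.06, -0, 0, 0, 0, -0, 0, 1.07, -0, 0, 0 ] [0.4781 0.0344 0.0613]
```

Call:
{"op": "move_arm", "data": {
  "moves": [0, 0.05, -0.08, 0.06, 0, 0, 0, 0, 0.05, -0.07, 0.06, 0, 0, 0, 0, 0.93, -0.37, 1.73, 0, 0, 0, 0, 0.93, -0.37, 1.73, 0, 0, 0, 0, 0.93, -0.37, 1.73, 0, 0, 0, 0, 0.93, -0.37, 1.73, 0, 0, 0, 0, 0.93, -0.37, 1.73, 0, 0, 0, 0, 0, 0, 0, 0, 0, 0]
}}

```text
clock: 5.25
tool_pos: [0.4505, 0.015, 0.1126]
orientation: [167.6, 27.2, -168.5]
force: [-0.9, -1.0, 0.2]
opening: 0.0005
gripper_force: 0.0
```

Call:
{"op": "move_arm", "data": {
  "moves": [0, 0, 0, 1.25, 0, 0, 0, 0, 0, 0, 1.25, 0, 0, 0, 0, 0, 0, 1.25, 0, 0, 0, 0, 0, 0, 1.25, 0, 0, 0, 0, 0, 0, 0, 0, 0, 0]
}}

```text
clock: 5.75
tool_pos: [0.4724, 0.0305, 0.0715]
orientation: [167.6, 27.4, -168.5]
force: [-0.8, 0.8, 0.1]
opening: 0.0004
gripper_force: 0.0
```

```bash
python3 - <<'E'
from st import *
p,R,o=st(); im,d,m=snap("scene"); w,_,_=snap("wrist")
cv2.imwrite("pics/s2.png",np.hstack([cv2.resize(im[170:370,190:390,::-1],(400,400),interpolation=cv2.INTER_CUBIC),cv2.resize(w[60:460,120:520,::-1],(400,400))]))
B=np.array([-.101,.008,.0475]); zc=Rc.T@R[:,2]
t=tocase(p)+.008*zc; print("tip",t,"edge",t-Rc.T@R[:,1]*.018)
E
```

```text
5.75 case [-0.1146  0.002   0.0715] zc [ 0.4504  0.213  -0.8671] rpy [ 167.5827   27.3986 -168.4624] q [ 14.2   4.5 -40.9 -34.5 -20.  -59.6] F [-0.8  0.8  0.1] open 0.0004
tip [-0.111   0.0037  0.0646] edge [-0.1093 -0.0139  0.0611]
```

View pics/s2.png

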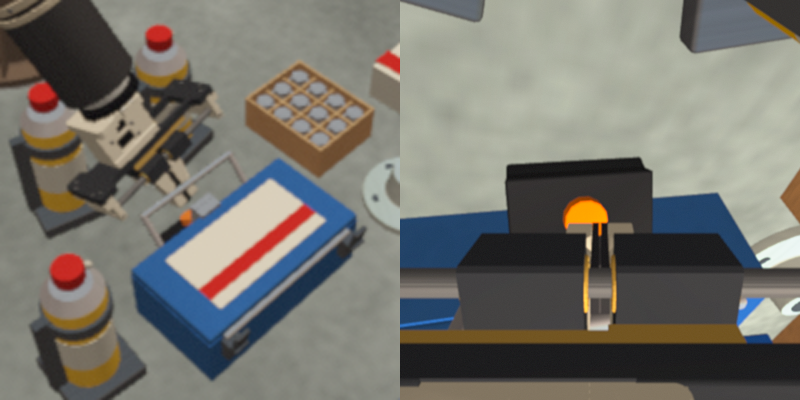

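The left crop shows the fingers under the bar just above the button, with the hand between the cans. The right crop shows the button at (585,215), straight ahead of the tips. Pressing now.

Call:
{"op": "move_arm", "data": {
  "moves": [0, 0, 0, 0.7, 0, 0, 0, 0, 0, 0, 0.7, 0, 0, 0, 0, 0, 0, 0.3, 0, 0, 0, 0, 0, 0, 0.2, 0, 0, 0, 0, 0, 0, 0.2, 0, 0, 0]
}}

```text
clock: 6.35
tool_pos: [0.481, 0.0362, 0.0534]
orientation: [167.6, 27.5, -168.5]
force: [-1.7, -3.6, 4.1]
opening: 0.0006
gripper_force: 2.3
```

```bash
python3 - <<'E'
from st import *
p,R,o=st(); im,d,m=snap("top"); P=tocase(cloud(d,m)); k=(d>0)&(abs(P[...,0])<.07)&(abs(P[...,1])<.115); print("lid z max",np.percentile(P[k][:,2],[50,95,99]))
E
```

```text
6.35 case [-0.1051  0.0058  0.0534] zc [ 0.4522  0.2122 -0.8663] rpy [ 167.6135   27.5046 -168.4965] q [ 13.5   7.6 -39.7 -38.3 -18.7 -55. ] F [-1.7 -3.6  4.1] open 0.0006
lid z max [0.087  0.0911 0.0927]
```

Call:
{"op": "move_arm", "data": {
  "moves": [0, 0, 0, 0.15, 0, 0, 0, 0, 0, 0, 0.15, 0, 0, 0, 0, 0, 0, 0, 0, 0, 0]
}}

```text
clock: 6.7
tool_pos: [0.4821, 0.0373, 0.0509]
orientation: [167.6, 27.5, -168.5]
force: [-0.8, -2.0, 4.4]
opening: 0.0008
gripper_force: 2.3
```

```bash
cat > lid.py <<'E'
from st import *
def lid(n="top"):
    im,d,m=snap(n); P=tocase(cloud(d,m)); k=(d>0)&(P[...,0]>-.08)&(P[...,0]<.15)&(abs(P[...,1])<.122)&(P[...,2]>.06)&(P[...,2]<.24)
    hsv=cv2.cvtColor(im,cv2.COLOR_RGB2HSV); q=P[k&(hsv[...,1]>120)&((hsv[...,0]>95)&(hsv[...,0]<125))]
    print(n,"blue",len(q),"zpct",np.percentile(q[:,2],[50,95,99])); t=q[q[:,2]>.1]
    if len(t)>30: print("  angle",np.median(np.arctan2(t[:,2]-.075,.065-t[:,0])),t.mean(0)); 
    return P,im
E
python3 - <<'E'
from lid import *
st(); lid(); lid("scene")
E
```

```text
6.7 case [-0.1037  0.0066  0.0509] zc [ 0.4522  0.2125 -0.8662] rpy [ 167.5892   27.5058 -168.5096] q [ 13.4   8.  -39.5 -38.9 -18.6 -54.3] F [-0.8 -2.   4.4] open 0.0008
top blue 2734 zpct [0.142  0.1701 0.1721]
  angle 0.845677254154602 [-0.0022  0.0016  0.1511]
scene blue 2810 zpct [0.1303 0.1806 0.1822]
  angle 0.9867910589561798 [ 0.0143 -0.0202  0.1533]
```

The lid popped to about 0.96 rad. I'll retreat along the approach axis, then search for a reachable grip on the lid edge: tool z in the lid plane, tool y along its normal.

Call:
{"op": "move_arm", "data": {
  "moves": [0, 0, 0, -1.0, 0, 0, 0, 0, 0, 0, -1.2, 0, 0, 0, 0, 0, 0, -1.2, 0, 0, 0, 0, 0, 0, -1.2, 0, 0, 0, 0, 0, 0, -1.2, 0, 0, 0, 0, 0, 0, -1.2, 0, 0, 0, 0, -0.9, 0.4, -1.7, 0, 0, 0, 0, -0.9, 0.4, -1.7, 0, 0, 0]
}}

```text
clock: 7.6
tool_pos: [0.4527, 0.0168, 0.1508]
orientation: [167.5, 27.4, -168.5]
force: [0.2, -0.9, -0.2]
opening: 0.0003
gripper_force: 0.0
```

```bash
cat >> kin.py <<'E'
def grip(th,beta,yp,inset,sgn):
    """TCP pose (case->world) gripping the lid at angle th; beta tilts in the lid plane"""
    ex=np.array([np.cos(th),0,-np.sin(th)]); ez=np.array([np.sin(th),0,np.cos(th)]); ey=np.array([0,1.,0])
    b=np.radians(beta); z=ex*np.cos(b)+ey*np.sin(b); y=sgn*ez; x=np.cross(y,z)
    e=np.array([.065,0,.075])-.13*ex+.006*ez+yp*ey
    return world(e+inset*z), Rc@np.c_[x,y,z]
E
python3 - <<'E'
from lid import *
p,R,o=st(); P,im=lid(); P,im=lid("scene")
q0s=[o["joint_pos"],[20,-10,-40,-30,-40,0],[0,0,-20,-60,-60,90],[20,0,-30,40,-60,-90],[0,0,-20,-60,-60,-90]]
for sgn in(1,-1):
  for beta in(-30,-15,0,15,30,40):
    for yp in(-.07,0,.07):
      T=[.96,1.1,1.25,1.4,1.6,1.78]; best=None
      for q0 in q0s:
        q=q0; es=[];Q=[]
        for t in T: q,e=ik(*grip(t,beta,yp,.012,sgn),q); es.append(e);Q.append(q)
        if best is None or max(es)<best[0]: best=(max(es),Q,es)
      if best[0]<.003: print(sgn,beta,yp,best[0].round(4),best[1][0].round(0),best[1][-1].round(0))
E
```

```text
7.6 case [-0.1367 -0.0074  0.1508] zc [ 0.45    0.213  -0.8673] rpy [ 167.5496   27.3595 -168.5281] q [ 16.7  -7.  -42.1 -21.5 -28.3 -75.6] F [ 0.2 -0.9 -0.2] open 0.0003
top blue 2082 zpct [0.1646 0.1874 0.1891]
  angle 1.0586194530534347 [0.0136 0.0024 0.1664]
scene blue 2774 zpct [0.135  0.187  0.1886]
  angle 1.0724757716054398 [ 0.0208 -0.0193  0.1583]
1 30 -0.07 0.0 [ -13.   14.  -12.  -52.  -58. -119.] [   1.   36.   25.  -27.  -95. -171.]
1 40 -0.07 0.0 [ -18.   20.   -7.  -56.  -70. -113.] [  -4.   39.   28.  -36. -100. -168.]
1 40 0 0.0 [ -12.   17.  -11.  -58.  -65. -115.] [   1.   36.   23.  -37.  -96. -171.]
-1 15 -0.07 0.0 [  0.   7. -22. -39. -36.  43.] [  8.  33.  18. -14. -88.   4.]
-1 15 0 0.0 [ 12.   4. -27. -34. -28.  31.] [ 14.  31.  16. -15. -86.  -1.]
-1 15 0.07 0.0 [ 25.   2. -34. -23. -19.  11.] [ 19.  30.  15. -16. -84.  -6.]
-1 30 -0.07 0.0 [-13.  14. -12. -52. -58.  61.] [  1.  36.  25. -27. -95.   9.]
-1 30 0 0.0 [ -6.  11. -16. -53. -52.  57.] [  6.  34.  21. -29. -92.   6.]
-1 30 0.07 0.0 [  3.   8. -20. -53. -45.  52.] [ 11.  32.  18. -30. -89.   2.]
-1 40 -0.07 0.0 [-18.  20.  -7. -56. -70.  67.] [  -4.   39.   28.  -36. -100.   12.]
-1 40 0 0.0 [-12.  17. -11. -58. -65.  65.] [  1.  36.  23. -37. -96.   9.]
-1 40 0.07 0.0 [ -5.  14. -15. -60. -59.  62.] [  6.  34.  20. -39. -92.   6.]
```

```bash
cat >> lid.py <<'E'
def lidang(n):
    im,d,m=snap(n); P=tocase(cloud(d,m)); h=cv2.cvtColor(im,cv2.COLOR_RGB2HSV).astype(int)
    k=(d>0)&(P[...,0]>-.06)&(P[...,0]<.12)&(abs(P[...,1])<.115)&(P[...,2]>.098)&(P[...,2]<.23)&((h[...,1]>110)|(h[...,2]>170))
    q=P[k][:,[0,2]]; 
    for _ in range(4):
        c=q.mean(0); v=np.linalg.svd(q-c,full_matrices=False)[2]; r=abs((q-c)@v[1]); q=q[r<max(.003,1.5*np.median(r))]
    v=v[0]*np.sign(v[0][1]); th=np.arctan2(v[1],-v[0]); nrm=np.array([np.sin(th),np.cos(th)])*1.0
    off=(c-[.065,.075])@np.array([np.sin(th),np.cos(th)])
    top=((q-[.065,.075])@v); print(n,"lid angle",round(float(th),3),"face offset",round(float(off),4),"len",np.percentile(top,99.5).round(4),len(q)); return th
E
python3 - <<'E'
from lid import *
p,R,o=st(); lidang("top"); lidang("scene")
Tp,TR=grip(.96,20,0,-.10,-1); mid=world([-.125,-.02,.27]); 
rv=Ro.from_matrix(R.T@TR).as_rotvec(); print("rot",rv,np.degrees(np.linalg.norm(rv)))
Rm=R@Ro.from_rotvec(rv*.5).as_matrix()
# IK check
q=o["joint_pos"]; N=16; 
for i in range(1,N+1):
    f=i/N; pp=p+(mid-p)*min(1,2*f) if f<=.5 else mid+(Tp-mid)*(2*f-1); q2,e=ik(pp,R@Ro.from_rotvec(rv*f).as_matrix(),q); print(round(f,2),round(float(e),4),q2.round(0),(q2-q).round(0)); q=q2
plan([(mid,Rm,8),(Tp,TR,8)],8.5)
E
```

```text
7.7 case [-0.135  -0.0072  0.1531] zc [ 0.4545  0.2133 -0.8649] rpy [ 167.5701   27.6734 -168.4453] q [ 16.8  -7.1 -42.  -21.5 -28.2 -75.5] F [ 0.6  1.  -0.4] open 0.0004
top lid angle 0.938 face offset 0.0145 len 0.1315 2656
scene lid angle 0.945 face offset 0.0139 len 0.1308 3769
rot [-0.0098 -0.2021 -1.6053] 92.70490535191878
0.06 0.0 [ 17.  -9. -41. -21. -30. -71.] [-0. -1.  1.  1. -1.  5.]
0.12 0.0 [ 16. -10. -40. -20. -31. -65.] [-0. -1.  1.  0. -1.  5.]
0.19 0.0 [ 16. -11. -39. -20. -33. -59.] [-1. -1.  1.  0. -2.  6.]
0.25 0.0 [ 15. -12. -38. -21. -34. -53.] [-1. -1.  1. -0. -2.  6.]
0.31 0.0 [ 14. -13. -37. -21. -36. -47.] [-1. -1.  1. -0. -2.  6.]
0.38 0.0 [ 13. -14. -35. -22. -38. -40.] [-1. -1.  2. -1. -2.  7.]
0.44 0.0 [ 12. -14. -34. -22. -40. -33.] [-1. -1.  2. -1. -2.  7.]
0.5 0.0 [ 10. -15. -32. -23. -42. -27.] [-1. -0.  2. -1. -2.  7.]
0.56 0.0 [  9. -13. -31. -25. -43. -18.] [-2.  1.  1. -2. -0.  9.]
0.62 0.0 [  7. -12. -29. -27. -43.  -9.] [-2.  1.  1. -2. -0.  9.]
0.69 0.0 [  6. -11. -28. -29. -44.  -1.] [-2.  1.  1. -2. -1.  8.]
0.75 0.0 [  4.  -9. -27. -31. -45
[... 388 characters left out ...]
1, 8.5, -0.85, -0.05, -1.24, -0.001, -0.013, -0.101, 8.5, -0.86, -0.14, -1.23, -0, -0.013, -0.1, 8.5, -0.86, -0.22, -1.22, -0.001, -0.013, -0.101, 8.5, -0.84, -0.31, -1.21, -0, -0.013, -0.1, 8.5, -0.82, -0.39, -1.2, -0.001, -0.013, -0.101, 8.5, -0.8, -0.47, -1.19, -0, -0.013, -0.1 ] [0.4667 0.0069 0.27  ]
[ 8.5, -0.24, -0.67, 0.47, -0.001, -0.013, -0.1, 8.5, -0.17, -0.69, 0.48, -0.001, -0.013, -0.1, 8.5, -0.09, -0.7, 0.48, -0.001, -0.013, -0.1, 8.5, -0.01, -0.71, 0.48, -0.001, -0.012, -0.101, 8.5, 0.06, -0.71, 0.48, -0, -0.012, -0.1, 8.5, 0.14, -0.7, 0.47, -0.001, -0.013, -0.101, 8.5, 0.22, -0.68, 0.47, -0, -0.012, -0.1, 8.5, 0.28, -0.66, 0.47, -0.001, -0.013, -0.101 ] [0.5347 0.0066 0.2619]
```

Call:
{"op": "move_arm", "data": {
  "moves": [8.5, -0.81, 0.1, -1.26, 0, -0.013, -0.1, 8.5, -0.84, 0, -1.25, 0, -0.013, -0.1, 8.5, -0.85, -0.05, -1.24, 0, -0.013, -0.1, 8.5, -0.86, -0.14, -1.23, 0, -0.013, -0.1, 8.5, -0.86, -0.22, -1.22, 0, -0.013, -0.1, 8.5, -0.84, -0.31, -1.21, 0, -0.013, -0.1, 8.5, -0.82, -0.39, -1.2, 0, -0.013, -0.1, 8.5, -0.8, -0.47, -1.19, 0, -0.013, -0.1]
}}

```text
clock: 8.6
tool_pos: [0.4668, 0.0064, 0.2691]
orientation: [-164.1, 32.4, -114.7]
force: [0.9, -0.2, 0.1]
opening: 0.059
gripper_force: 0.0
```

Call:
{"op": "move_arm", "data": {
  "moves": [8.5, -0.24, -0.67, 0.47, 0, -0.013, -0.1, 8.5, -0.17, -0.69, 0.48, 0, -0.013, -0.1, 8.5, -0.09, -0.7, 0.48, 0, -0.013, -0.1, 8.5, 0, -0.71, 0.48, 0, -0.012, -0.1, 8.5, 0.06, -0.71, 0.48, 0, -0.012, -0.1, 8.5, 0.14, -0.7, 0.47, 0, -0.013, -0.1, 8.5, 0.22, -0.68, 0.47, 0, -0.012, -0.1, 8.5, 0.28, -0.66, 0.47, 0, -0.013, -0.1]
}}

```text
clock: 9.4
tool_pos: [0.5353, 0.0055, 0.2603]
orientation: [-143.1, 16.2, -66.7]
force: [0.5, -0.7, -0.2]
opening: 0.085
gripper_force: 0.0
```

```bash
python3 - <<'E'
from lid import *
p,R,o=st(); im,d,m=snap("scene"); w,dw,mw=snap("wrist")
cv2.imwrite("pics/s3.png",np.hstack([cv2.resize(im[150:370,170:390,::-1],(400,400),interpolation=cv2.INTER_CUBIC),cv2.resize(w[:,80:560,::-1],(400,400))]))
plan([(*grip(.95,20,0,-.035,-1),3),(*grip(.95,20,0,.014,-1),4)],8.5)
E
```

```text
9.4 case [-0.0581 -0.0353  0.2603] zc [ 0.5437  0.3376 -0.7684] rpy [-143.1392   16.1788  -66.7478] q [ -0.8  -3.7 -21.8 -37.3 -47.7  38.4] F [ 0.5 -0.7 -0.2] open 0.085
[ 8.5, -0.09, 0.05, 2.12, 0.002, -0.002, -0.004, 8.5, -0.08, 0.05, 2.12, 0.002, -0.002, -0.003, 8.5, -0.08, 0.06, 2.12, 0.001, -0.001, -0.004 ] [0.5631 0.0352 0.211 ]
[ 8.5, 0, 0, 1.23, 0, -0, 0, 8.5, 0, 0, 1.22, 0, -0, 0, 8.5, 0, 0, 1.23, 0, -0, 0, 8.5, 0, 0, 1.22, 0, -0, 0 ] [0.5859 0.0571 0.1735]
```

View pics/s3.png

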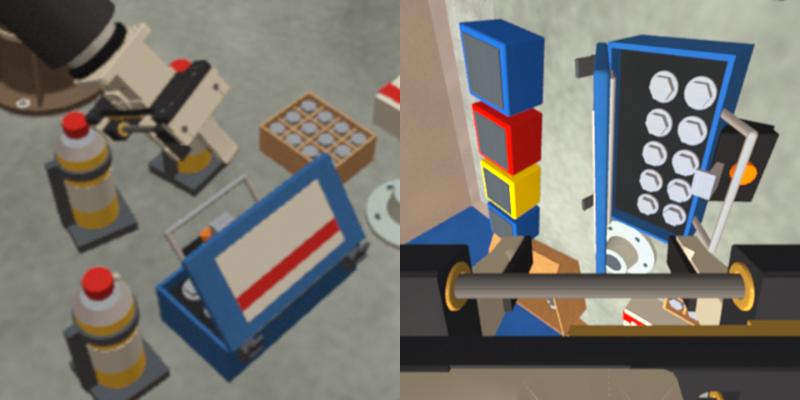

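The left crop shows the lid up and the gripper aligned at its edge. In the right crop the lid edge (x≈600) lies between the open fingers (510 and 690). Inserting and closing.

Call:
{"op": "move_arm", "data": {
  "moves": [6, -0.08, 0.05, 2.12, 0.002, -0.002, -0.004, 5, -0.08, 0.05, 2.12, 0.002, -0.002, -0.004, 4, -0.08, 0.05, 2.12, 0.001, -0.001, -0.003, 4, 0, 0, 1.22, 0, 0, 0, 4, 0, 0, 1.22, 0, 0, 0, 4, 0, 0, 1.22, 0, 0, 0, 4, 0, 0, 1.22, 0, 0, 0, 3, 0, 0, 0, 0, 0, 0]
}}

```text
clock: 10.3
tool_pos: [0.5856, 0.0576, 0.1744]
orientation: [-142.7, 16.1, -66.3]
force: [-0.7, 0.7, -0.6]
opening: 0.036
gripper_force: 0.0
```

Call:
{"op": "move_arm", "data": {
  "moves": [2, 0, 0, 0, 0, 0, 0, 1.6, 0, 0, 0, 0, 0, 0, 1.3, 0, 0, 0, 0, 0, 0, 1, 0, 0, 0, 0, 0, 0, 0.8, 0, 0, 0, 0, 0, 0, 0.8, 0, 0, 0, 0, 0, 0]
}}

```text
clock: 10.9
tool_pos: [0.5852, 0.0567, 0.1761]
orientation: [-142.6, 16.0, -66.2]
force: [-4.6, -2.4, 5.2]
opening: 0.0118
gripper_force: 30.0
```

```bash
python3 - <<'E'
from lid import *
p,R,o=st(); lidang("scene"); lidang("top")
y=Rc.T@R[:,1]; print("lid angle from tool y",np.arctan2(-y[0],-y[2]))
th0=np.arctan2(-y[0],-y[2]); 
E
```

```text
10.9 case [0.0011 0.0046 0.1761] zc [ 0.5483  0.3408 -0.7637] rpy [-142.62     16.0334  -66.214 ] q [  4.3   5.7 -23.  -43.6 -36.4  44.2] F [-4.6 -2.4  5.2] open 0.0118
scene lid angle 0.949 face offset 0.0137 len 0.1308 3691
top lid angle 0.946 face offset 0.0139 len 0.1318 1673
lid angle from tool y 0.9477855180911098
```

```bash
python3 - <<'E'
from lid import *
p,R,o=st(); y=Rc@[0,1,0]; h=world([.065,0,.075]); 
for d in(.05,):
    Q=Ro.from_rotvec(y*d).as_matrix(); print(d,"shift cm",(R.T@((Q-np.eye(3))@(p-h))*100).round(3),"rot",(R.T@y*d).round(4))
q=o["joint_pos"]; 
for k in range(1,17):
    Q=Ro.from_rotvec(y*.05*k).as_matrix(); q2,e=ik(h+Q@(p-h),Q@R,q); print(k,round(float(e),4),q2.round(0)); q=q2
E
```

```text
11.0 case [0.0011 0.0046 0.1761] zc [ 0.5483  0.3407 -0.7637] rpy [-142.6169   16.0305  -66.2123] q [  4.3   5.7 -23.  -43.6 -36.4  44.2] F [-3.6 -2.2  4.4] open 0.012
0.05 shift cm [ 0.018 -0.596  0.047] rot [-0.047  -0.0001  0.017 ]
1 0.0 [  6.   6. -22. -39. -38.  38.]
2 0.0 [  7.   7. -20. -36. -40.  33.]
3 0.0 [  8.   8. -18. -33. -43.  29.]
4 0.0 [  9.   9. -16. -30. -45.  25.]
5 0.0 [  9.  11. -14. -28. -48.  22.]
6 0.0 [ 10.  12. -12. -27. -51.  20.]
7 0.0 [ 10.  14. -10. -25. -55.  17.]
8 0.0 [ 10.  15.  -7. -24. -58.  15.]
9 0.0 [ 10.  17.  -4. -23. -61.  13.]
10 0.0 [ 11.  19.  -2. -22. -65.  11.]
11 0.0 [ 11.  21.   1. -22. -68.  10.]
12 0.0 [ 11.  22.   4. -21. -72.   8.]
13 0.0 [ 11.  25.   7. -21. -75.   6.]
14 0.0 [ 11.  27.  10. -20. -79.   5.]
15 0.0 [ 11.  29.  13. -20. -82.   4.]
16 0.0 [ 11.  31.  16. -20. -86.   2.]
```

Call:
{"op": "move_arm", "data": {
  "moves": [0.8, 0, 0, 0, 0, 0, 0, 0.8, 0, 0, 0, 0, 0, 0, 0.8, 0, 0, 0, 0, 0, 0, 0.8, 0, 0, 0, 0, 0, 0]
}}

```text
clock: 11.4
tool_pos: [0.5852, 0.0567, 0.1761]
orientation: [-142.6, 16.0, -66.2]
force: [-5.0, -2.0, 4.2]
opening: 0.0117
gripper_force: 30.0
```

Call:
{"op": "move_arm", "data": {
  "moves": [0.8, 0.02, -0.6, 0.05, -0.047, 0, 0.017, 0.8, 0.02, -0.6, 0.05, -0.047, 0, 0.017, 0.8, 0.02, -0.6, 0.05, -0.047, 0, 0.017, 0.8, 0.02, -0.6, 0.05, -0.047, 0, 0.017, 0.8, 0.02, -0.6, 0.05, -0.047, 0, 0.017, 0.8, 0.02, -0.6, 0.05, -0.047, 0, 0.017, 0.8, 0.02, -0.6, 0.05, -0.047, 0, 0.017, 0.8, 0.02, -0.6, 0.05, -0.047, 0, 0.017]
}}

```text
clock: 12.2
tool_pos: [0.6289, 0.0659, 0.1928]
orientation: [-166.6, 19.4, -73.6]
force: [-3.5, -1.1, 1.4]
opening: 0.0116
gripper_force: 30.0
```

```bash
python3 - <<'E'
from lid import *
p,R,o=st(); y=Rc.T@R[:,1]; print("tool lid angle",np.arctan2(-y[0],-y[2])); lidang("scene")
y=Rc@[0,1,0]; h=world([.065,0,.075]); d=.05
Q=Ro.from_rotvec(y*d).as_matrix(); print(d,"shift cm",(R.T@((Q-np.eye(3))@(p-h))*100).round(3),"rot",(R.T@y*d).round(4))
E
```

```text
12.2 case [0.0458 0.0046 0.1928] zc [ 0.2047  0.3403 -0.9177] rpy [-166.6273   19.3833  -73.6137] q [ 10.3  15.2  -6.9 -24.  -58.2  14.9] F [-3.5 -1.1  1.4] open 0.0116
tool lid angle 1.3508517562832518
scene lid angle 1.347 face offset 0.0133 len 0.1314 1246
0.05 shift cm [ 0.018 -0.594  0.047] rot [-0.047  -0.0001  0.017 ]
```

Call:
{"op": "move_arm", "data": {
  "moves": [0.8, 0.02, -0.6, 0.05, -0.047, 0, 0.017, 0.8, 0.02, -0.6, 0.05, -0.047, 0, 0.017, 0.8, 0.02, -0.6, 0.05, -0.047, 0, 0.017, 0.8, 0.02, -0.6, 0.05, -0.047, 0, 0.017, 0.8, 0.02, -0.6, 0.05, -0.047, 0, 0.017, 0.8, 0.02, -0.6, 0.05, -0.047, 0, 0.017, 0.8, 0.02, -0.6, 0.05, -0.047, 0, 0.017, 0.8, 0.01, -0.36, 0.03, -0.028, 0, 0.01]
}}

```text
clock: 13.05
tool_pos: [0.6739, 0.0752, 0.191]
orientation: [170.3, 19.6, -81.4]
force: [-3.1, -0.8, 2.9]
opening: 0.0118
gripper_force: 30.1
```

Call:
{"op": "move_arm", "data": {
  "moves": [0.8, 0.01, -0.24, 0.02, -0.019, 0, 0.007, 0.8, 0, -0.12, 0.01, -0.009, 0, 0.003, 0.8, 0, 0, 0, 0, 0, 0, 0.8, 0, 0, 0, 0, 0, 0]
}}

```text
clock: 13.45
tool_pos: [0.6769, 0.0758, 0.1902]
orientation: [168.6, 19.5, -82.0]
force: [-3.2, -1.4, 2.1]
opening: 0.0118
gripper_force: 30.1
```

```bash
python3 - <<'E'
from lid import *
p,R,o=st(); y=Rc.T@R[:,1]; print("tool lid angle",np.arctan2(-y[0],-y[2])); lidang("scene"); lidang("top")
E
```

```text
13.45 case [0.0948 0.0046 0.1902] zc [-0.1755  0.3402 -0.9238] rpy [168.6087  19.5419 -81.9768] q [ 11.1  31.4  16.7 -19.8 -86.6   2.1] F [-3.2 -1.4  2.1] open 0.0118
tool lid angle 1.7580201589599012
scene lid angle 1.723 face offset 0.0151 len 0.1331 331
top lid angle 1.799 face offset -0.0009 len 0.1321 369
```

Call:
{"op": "move_arm", "data": {
  "moves": [0.8, 0, -0.12, 0.01, -0.01, 0, 0.003, 0.8, 0, -0.12, 0.01, -0.01, 0, 0.003, 0.8, 0, 0, 0, 0, 0, 0, 0.8, 0, 0, 0, 0, 0, 0]
}}

```text
clock: 13.95
tool_pos: [0.677, 0.0759, 0.1901]
orientation: [167.1, 19.5, -82.4]
force: [-13.4, -3.2, 5.4]
opening: 0.0115
gripper_force: 30.0
```

```bash
python3 - <<'E'
from lid import *
p,R,o=st(); y=Rc.T@R[:,1]; print("tool lid angle",np.arctan2(-y[0],-y[2]))
E
```

```text
13.95 case [0.0949 0.0045 0.1901] zc [-0.1993  0.3402 -0.919 ] rpy [167.0909  19.4691 -82.3517] q [ 11.1  32.3  17.9 -19.7 -88.3   1.6] F [-13.4  -3.2   5.4] open 0.0115
tool lid angle 1.7830173909402007
```

Call:
{"op": "move_arm", "data": {
  "moves": [1.3, 0, 0, 0, 0, 0, 0, 1.6, 0, 0, 0, 0, 0, 0, 2.2, 0, 0, 0, 0, 0, 0, 3, 0, 0, 0, 0, 0, 0, 3.6, 0, 0, 0, 0, 0, 0, 3.6, 0, 0, 0, 0, 0, 0]
}}

```text
clock: 14.55
tool_pos: [0.6802, 0.0768, 0.1897]
orientation: [167.5, 19.5, -82.3]
force: [-0.2, -0.6, -0.3]
opening: 0.035
gripper_force: 0.0
```

Call:
{"op": "move_arm", "data": {
  "moves": [3.6, 0, 0, -1.5, 0, 0, 0, 3.6, 0, 0, -2, 0, 0, 0, 3.6, 0, 0, -2, 0, 0, 0, 3.6, 0, 0, -2, 0, 0, 0, 3.6, 0, 0, -3, 0, 0, 0, 3.6, 0, 0, -3, 0, 0, 0, 3.6, 0, 0, 0, 0, 0, 0]
}}

```text
clock: 15.25
tool_pos: [0.7169, 0.0355, 0.3182]
orientation: [167.9, 19.4, -82.2]
force: [-0.2, -0.6, 1.1]
opening: 0.0361
gripper_force: 0.0
```

```bash
python3 - <<'E'
from lid import *
p,R,o=st(); lidang("scene"); lidang("top"); im,d,m=snap("scene"); cv2.imwrite("pics/s4.png",im[100:420,120:520,::-1])
C=np.array([.587,-.156,.2025]); 
# tool down, nearest yaw to the present one
z=np.array([0,0,-1.]); y=R[:,1]-z*(R[:,1]@z); y/=np.linalg.norm(y); T=np.c_[np.cross(y,z),y,z]
rv=Ro.from_matrix(R.T@T).as_rotvec(); print("rot",np.degrees(np.linalg.norm(rv)))
q,e=ik(C+[0,0,.008],T,o["joint_pos"]); print(e,q.round(0))
plan([(C+[0,0,.06],T,6),(C+[0,0,.023],T,2)],0)
E
```

```text
15.25 case [ 0.1257 -0.0431  0.3182] zc [-0.187   0.3383 -0.9223] rpy [167.8571  19.3706 -82.2389] q [   7.7   32.9   35.4  -19.6 -104.5   -0.8] F [-0.2 -0.6  1.1] open 0.0361
scene lid angle 1.724 face offset 0.0154 len 0.1332 271
top lid angle 1.802 face offset -0.0011 len 0.1317 380
rot 22.82425548571162
1.1102230246251565e-14 [  4.  15. -10.  -0. -65.   8.]
[ 0, 3.02, 2.52, 0.39, 0.034, 0.058, -0.006, 0, 2.98, 2.55, 0.47, 0.034, 0.058, -0.006, 0, 2.94, 2.58, 0.56, 0.034, 0.058, -0.006, 0, 2.89, 2.62, 0.64, 0.034, 0.058, -0.005, 0, 2.84, 2.66, 0.71, 0.035, 0.057, -0.006, 0, 2.77, 2.7, 0.79, 0.034, 0.058, -0.005 ] [ 0.587  -0.156   0.2625]
[ 0, 0, 0, 1.85, 0, -0, -0, 0, 0, 0, 1.85, 0, -0, -0 ] [ 0.587  -0.156   0.2255]
```

View pics/s4.png

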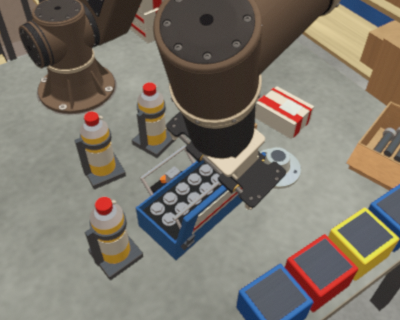

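The scene crop shows the lid standing open and leaning back, with the gripper clear of it. The chosen can's cap is at (104,206). On to the cap.

Call:
{"op": "move_arm", "data": {
  "moves": [0, 3, 2.5, 0.4, 0.034, 0.058, -0.006, 0, 3, 2.55, 0.45, 0.034, 0.058, -0.006, 0, 2.95, 2.6, 0.55, 0.034, 0.058, -0.006, 0, 2.9, 2.6, 0.65, 0.034, 0.058, -0.005, 0, 2.85, 2.65, 0.7, 0.035, 0.057, -0.006, 0, 2.75, 2.7, 0.8, 0.034, 0.058, -0.005, 0, 0, 0, 0, 0, 0, 0]
}}

```text
clock: 16.1
tool_pos: [0.5816, -0.1578, 0.2609]
orientation: [179.8, -0.1, -78.2]
force: [-0.0, 0.9, -0.2]
opening: 0.0002
gripper_force: 0.0
```

```bash
python3 - <<'E'
from lid import *
p,R,o=st(); print(p)
z=np.array([0,0,-1.]); y=R[:,1]-z*(R[:,1]@z); y/=np.linalg.norm(y); T=np.c_[np.cross(y,z),y,z]
plan([(np.array([.587,-.156,.215]),T,4)],0)
E
```

```text
16.1 case [-0.0462 -0.2047  0.2609] zc [-0.0041 -0.001  -1.    ] rpy [179.764   -0.0572 -78.2149] q [  3.4  13.   -6.5   0.1 -70.8   8.3] F [-0.   0.9 -0.2] open 0.0002
[ 0.5816 -0.1578  0.2609]
[ 0, -0.02, -0.15, 1.15, 0.001, -0, 0, 0, -0.02, -0.14, 1.14, 0.001, -0, 0, 0, -0.02, -0.14, 1.15, 0.001, -0, 0, 0, -0.01, -0.15, 1.14, 0.001, -0.001, 0 ] [ 0.587 -0.156  0.215]
```

Call:
{"op": "move_arm", "data": {
  "moves": [0, -0.02, -0.15, 1.15, 0, 0, 0, 0, -0.02, -0.15, 1.15, 0, 0, 0, 0, -0.02, -0.15, 1.15, 0, 0, 0, 0, -0.01, -0.15, 1.15, 0, 0, 0, 0, 0, 0, 0.4, 0, 0, 0, 0, 0, 0, 0.4, 0, 0, 0, 0, 0, 0, 0.2, 0, 0, 0, 0, 0, 0, 0, 0, 0, 0]
}}

```text
clock: 16.9
tool_pos: [0.5933, -0.1543, 0.2076]
orientation: [-180.0, -0.0, -78.2]
force: [-2.3, 2.6, 5.2]
opening: 0.0005
gripper_force: 2.2
```

Call:
{"op": "move_arm", "data": {
  "moves": [0, 0, 0.1, 0.15, 0, 0, 0, 0, 0, 0.1, 0.15, 0, 0, 0, 0, 0, 0, 0.1, 0, 0, 0, 0, 0, 0, 0, 0, 0, 0, 0, 0, 0, 0, 0, 0, 0]
}}

```text
clock: 17.4
tool_pos: [0.5931, -0.1547, 0.205]
orientation: [-179.7, -0.1, -78.1]
force: [1.0, 3.7, 6.3]
opening: 0.0003
gripper_force: 3.2
```

Call:
{"op": "move_arm", "data": {
  "moves": [0, 0, 0, 0.1, 0, 0, 0, 0, 0, 0, 0.1, 0, 0, 0, 0, 0, 0, 0.05, 0, 0, 0, 0, 0, 0, 0, 0, 0, 0, 0, 0, 0, 0, 0, 0, 0]
}}

```text
clock: 17.9
tool_pos: [0.5932, -0.1547, 0.2042]
orientation: [-179.7, -0.1, -78.1]
force: [-3.1, 4.9, 16.1]
opening: 0.0003
gripper_force: 8.1
```

Fully down: the force rose sharply at the end stop. Retracting.

Call:
{"op": "move_arm", "data": {
  "moves": [0, 0, 0, -0.5, 0, 0, 0, 0, 0, 0, -1.5, 0, 0, 0, 0, 0, 0, -2.5, 0, 0, 0, 0, 0, 0, -3, 0, 0, 0, 0, 0, 0, -3, 0, 0, 0, 0, 0, 0, 0, 0, 0, 0, 0, 0, 0, 0, 0, 0, 0]
}}

```text
clock: 18.6
tool_pos: [0.5915, -0.1549, 0.3065]
orientation: [-179.9, -0.1, -78.2]
force: [-0.0, -0.4, -1.8]
opening: 0.0003
gripper_force: 0.0
```

```bash
python3 - <<'E'
from lid import *
st(); lidang("scene"); lidang("top")
im,d,m=snap("scene"); P=cloud(d,m); k=(np.hypot(P[...,0]-.587,P[...,1]+.156)<.016)&(P[...,2]>.19)&(P[...,2]<.21); print("cap z",np.percentile(P[k][:,2],[80,95]))
cv2.imwrite("pics/s5.png",im[...,::-1])
E
```

```text
18.6 case [-0.036  -0.2038  0.3065] zc [ 0.0024 -0.0011 -1.    ] rpy [-179.8616   -0.0658  -78.1777] q [  3.6  12.4  -1.3   0.  -76.1   8.2] F [-0.  -0.4 -1.8] open 0.0003
scene lid angle 1.724 face offset 0.0152 len 0.1333 586
top lid angle 1.803 face offset -0.0013 len 0.1324 764
cap z [0.2034 0.2045]
```

View pics/s5.png

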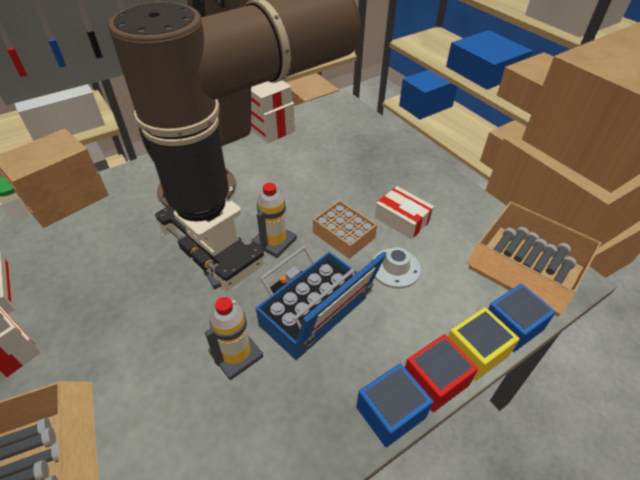

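The picture shows the lid open at about (340,300), the cap up at (224,304), the hand clear and the bystanders in place. Handing in.

```bash
python3 -c "
from plant import ctrl
print(ctrl.close_job())"
```

```text
the job is handed in; nothing more can be done
None
```

The job is handed in at about 18.7 s: the button popped the lid, I eased it back onto its stops, then pressed the spray cap fully and let it spring back. My final check showed the lid open, the hand clear of everything and the bystanders unmoved; no verdict came back.

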